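Press home the one jar lid that stands proud

TASK

Four sample jars with green push-on lids stand on the tables, and one lid has not been pushed home: it stands more than a centimetre higher than the rest, so that the white neck of the jar shows below it. Gently press straight down on the middle of that lid with the fingertips until it is fully home, keep it pressed for about two seconds so that the seal takes, then withdraw. Do not lift, tip or shove that jar, do not touch the other jars, and leave the vials and the dropper bottle standing where they are.

Things in the scene. Friction and masses are not known exactly. Their poses are not given: they have to be found in the camera images.
- jar_open: The jar whose lid stands proud: loose clear glass jar with a green push-on lid, 0.15 to 0.27 kg. Glass 84 mm across and 66 mm tall; lid 90 mm across and 16 mm tall, flat on top, with a grey plug under it; a white band on the neck of the glass, hidden when the lid is home, shows while it stands proud; 69 mm tall in all once the lid is home. Origin: centre of its underside, on the table; z up.
- jar_open_lid (a joint): Height in m by which that lid stands above its home position: 0 is fully home, 0.014 to 0.019 at the start. It slides straight up and down on the jar, stays where it is left, and moves down at a push of 1 to 2 N; once home it is a hard stop.
- lid_top (a point): Centre of the flat top of that lid, at its present height (69 mm above the table when home).
- jar_1: Closed sample jar of the same make (90 mm across, 69 mm tall in all), green lid already home. Origin: centre of its underside, z up. Leave alone.
- jar_2: Closed sample jar of the same make (90 mm across, 69 mm tall in all), green lid already home. Origin: centre of its underside, z up. Leave alone.
- jar_3: Closed sample jar of the same make (90 mm across, 69 mm tall in all), green lid already home. Origin: centre of its underside, z up. Leave alone.
- vial_0: Upright loose sample vial with white snap cap, 25 mm across, 57 mm tall. Origin: centre of its underside. Bystander.
- vial_1: Upright loose sample vial with white snap cap, 25 mm across, 57 mm tall. Origin: centre of its underside. Bystander.
- dropper: Upright loose dropper bottle with a rubber bulb, 29 mm across, 96 mm tall, toward the back. Origin: centre of its underside. Bystander.

How it is judged (in metres and radians):
On the way:
1. the proud lid is pressed home by the fingers, the grasp point within 30 mm of the lid's axis, and kept pressed (1.5 s) (value of joint jar_open_lid below 0.003 m and contact force between the fingers and jar_open above 0.5 N and horizontal distance between the grasp point and lid_top below 0.03 m), for 1.5 s.
At the end, for the whole second after the job is handed in: The lid is home (within 3 mm); its jar stands upright, at rest, within 25 mm of where it stood; the other jars, the vials and the dropper bottle stand upright within 10 mm of where they stood (value of joint jar_open_lid below 0.003 m and distance of jar_open from where it was at the start of the episode below 0.025 m and angle between jar_open's own z axis and vertical below 0.05 rad and linear speed of jar_open below 0.01 m/s and distance of each of jar_1, jar_2, jar_3, vial_0, vial_1, dropper from where it was at the start of the episode below 0.01 m and angle between each of jar_1, jar_2, jar_3, vial_0, vial_1, dropper's own z axis and vertical below 0.1 rad); the robot touches nothing.
It fails at once if the jar with the proud lid is lifted (10 mm), tipped (0.2 rad) or shoved more than 40 mm (height (world z) of jar_open above 0.01 m or angle between jar_open's own z axis and vertical above 0.2 rad or distance of jar_open from where it was at the start of the episode above 0.04 m).
It fails at once if the lid is pulled up instead of pressed (value of joint jar_open_lid above 0.025 m).
It fails at once if the lid or its jar is pressed hard (over 40 N) (contact force between any of the fingers, the arm and jar_open above 40 N).
It fails at once if another jar is touched (contact force between any of the fingers, the arm and jar_1 above 0.5 N or contact force between any of the fingers, the arm and jar_2 above 0.5 N or contact force between any of the fingers, the arm and jar_3 above 0.5 N).
It fails at once if another jar, a vial or the dropper bottle is moved (10 mm) or tipped (distance of any of jar_1, jar_2, jar_3, vial_0, vial_1, dropper from where it was at the start of the episode above 0.01 m or angle between any of jar_1, jar_2, jar_3, vial_0, vial_1, dropper's own z axis and vertical above 0.2 rad).
It also fails if it takes over 35 s, if anything falls off the work surface, if the arm or the gripper's body presses on something with over 40 N, if the wrist force passes 120 N, or if a joint passes its speed limit or range.

ROBOT

A 7-joint arm with a two-finger parallel gripper is mounted at the origin on a cart in front of the work surface, level with it; the furniture and walls round the work are solid. World frame = base frame: x ahead of the robot, y to its left, z up, the work surface at z = 0. Lengths are in mm, angles in rad, forces in N, time in s.
With the tool pointing down it reaches from about 350 to 900 mm from the base axis. Payload 8.1 kg.
Tool frame: the origin (TCP) lies between the finger pads; the fingertips stand 19 mm ahead of it and the grasp point (between the pads) is the TCP; z points along the fingers, y is the line along which they close (so a half turn about z gives the same grasp; the last joint's range is limited). The gripper opens to 85 mm and grips with 20 to 120 N. Pads are 22 mm wide; open, the fingers measure 114 mm over their backs; the gripper's body (76 mm by 85 mm) begins 54 mm behind the grasp point. The pads swing forward as they close: fully open they stand 13 mm farther back than shut.
Start: joints at [-1.205, 0.434, 0.025, 1.573, -0.012, 1.134, -0.075], TCP at [282.412, 557.569, 250.323] pointing down, gripper open.
Joint ranges: [-2.62, 2.62], [-0.44, 2.09], [-1.27, 1.32], [0.08, 2.57], [-1.32, 4.46], [0.12, 2], [-2.74, 2.74]. Speed limits (rad/s): [2.22, 2.22, 3.01, 3.01, 3.14, 3.14, 3.14].

INTERFACE

Orientations are given as a unit quaternion [x, y, z, w].
In Python, from bench import bot gives the robot as it stands.
- The arm moves only by the shell command python3 -m crank 'ROWS' [FORCE]. ROWS is JSON, one flat list of numbers, 5 for each row, row after row: the opening, from -1 (shut) to 1 (fully open), then the shift along the tool's x, y, z in cm, then the turn about the tool's z in degrees. A call has 1 to 20 rows; each row is the pose to reach, as a shift and turn from the pose commanded when the call began, along the tool's axes at that moment; what a row does not reach only later rows make up. A row lasts 1/12 s, in which the tool goes at most 41.7 mm and 7.16 degrees, less where a joint would pass 70% of its speed; a pose out of reach is approached as far as the arm can. A call with a gripper value outside its range is refused whole. The fingers move at their own pace and stop on an object; FORCE is the grip in N (left out, the last holds). Time passes only in rows, so rows that repeat a pose let the fingers close. It gives the time, the measured TCP pose, the force, the opening and the grip force at its end, in the units of the state.
- bot.state(): the state, without advancing time (a new reading comes with each control period).
- bot.read_camera(name): name is "side" or "top" or "wrist"; returns a dict with "frame" (420x560x3 uint8, red, green, blue), "fx", "fy", "cx", "cy" (pixels), "R" (3x3) and "t" (3): a world point X has camera coordinates R X + t; the wrist camera has in their place "mount" (4x4, takes a point from camera to tool coordinates, whose origin is the TCP and whose axes are the flange's). Camera axes: x right, y down, z forward; pixel columns grow to the right and rows downward; lengths in mm; the calibration is good to about 2 mm. A picture is of the moment at which its call begins: read the wrist's pose just before it. There is no depth.
- bot.hand_in(): hands the job in; it is judged then, once.
The state is a dict: "time": time; "joint_pos": joint angles; "joint_velocities": joint speeds; "joint_torque": joint torques, N m; "ee_pos": TCP position; "ee_rot": TCP orientation; "wrist_force": force on the tool from outside, world axes, zero at the start; "ft_torque": the same for the moment, N m; "width": finger opening in mm; "finger_force": force on a finger pad.
Only numpy, scipy, OpenCV 4.12 (cv2) and the standard library are available. Lean on these libraries where they do the work, as an engineer would, in place of code of your own. Each camera call takes 0.05 s, during which the arm holds its last target. There are 200 camera calls.

## Working session

There is one attempt and no reset: what is moved stays moved. The work goes in short steps, Python scripts to look and compute and a shell command to move; the robot and the scene stay as the last step left them, time stands still between calls to the robot, and variables do not carry over. Pictures are saved under pics/ and viewed, at most 10 in all, crops included, and the job is handed in when it is done.

```bash
mkdir -p pics; python3 - <<'E'
from bench import bot
import cv2,pickle
s=bot.state();print(s['time'],s['ee_pos'],s['ee_rot'],s['wrist_force'],s['width'])
d={n:bot.read_camera(n) for n in('side','top','wrist')}
pickle.dump(d,open('cams.pkl','wb'))
for n in('side','top'):cv2.imwrite(f'pics/{n}0.png',d[n]['frame'][:,:,::-1])
E
```

```text
0.0 [282.18335876 557.11734358 249.52554547] [ 2.32262679e-01  9.72652766e-01 -7.94649438e-04 -1.11743535e-04] [-0.30363426  0.32238677 -0.38899435] 85.53538577742005
```

View pics/side0.png

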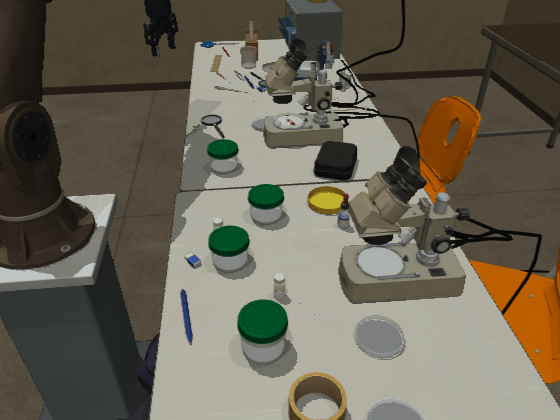

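View pics/top0.png

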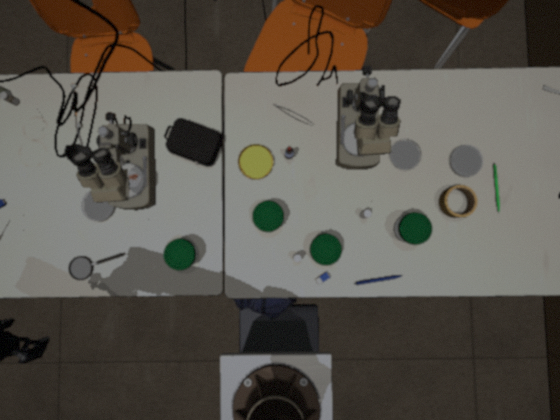

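The side view shows four jars, with lids at about (223,149), (266,196), (229,241) and (263,322). In the top view they are at (180,254), (268,215), (326,248) and (415,228). I'll zoom in and triangulate the lids.

```bash
cat >h.py <<'E'
import numpy as np,cv2
def P(c):
    return np.array([[c['fx'],0,c['cx']],[0,c['fy'],c['cy']],[0,0,1]])@np.c_[np.array(c['R']),np.array(c['t']).reshape(3)]
def proj(c,X):
    p=P(c)@np.r_[X,1];return p[:2]/p[2]
def onplane(c,uv,z):
    M=P(c);H=np.c_[M[:,0],M[:,1],M[:,2]*z+M[:,3]];q=np.linalg.solve(H,np.r_[uv,1]);return q[:2]/q[2]
def greens(f,amin=200):
    h=cv2.cvtColor(f,cv2.COLOR_RGB2HSV);m=cv2.inRange(h,(60,120,30),(90,255,255))
    n,l,s,c=cv2.connectedComponentsWithStats(m);return [(s[i],c[i]) for i in range(1,n) if s[i][4]>amin]
E
python3 - <<'E'
import pickle,cv2,numpy as np
from h import *
d=pickle.load(open('cams.pkl','rb'))
for n in('top','side'):
    for s,c in greens(d[n]['frame']):print(n,s,c.round(1),onplane(d[n],c,69).round(0),onplane(d[n],c,85).round(0))
f=d['side']['frame'][:,:,::-1]
t=[cv2.resize(f[y-40:y+40,x-40:x+40],(320,280),interpolation=cv2.INTER_CUBIC) for x,y in((223,155),(266,203),(229,247),(263,330))]
cv2.imwrite('pics/jars.png',cv2.resize(np.vstack([np.hstack(t[:2]),np.hstack(t[2:])]),(640,560)))
E
```

```text
top [254 201  29  30 680] [267.8 215.7] [546.  11.] [545.  10.]
top [399 213  32  31 757] [414.8 227.9] [ 506. -393.] [ 506. -387.]
top [311 234  30  30 705] [325.5 248.8] [ 452. -147.] [ 453. -145.]
top [164 239  31  31 730] [179.4 254.1] [444. 256.] [445. 252.]
side [208 140  30  19 480] [222.2 148.9] [443. 239.] [444. 211.]
side [249 184  35  25 712] [265.6 196.1] [544.  -4.] [543. -27.]
side [209 226  40  30 988] [228.4 240.6] [ 451. -161.] [ 451. -180.]
side [ 238  300   50   44 1765] [262.2 321.3] [ 505. -390.] [ 504. -403.]
```

View pics/jars.png

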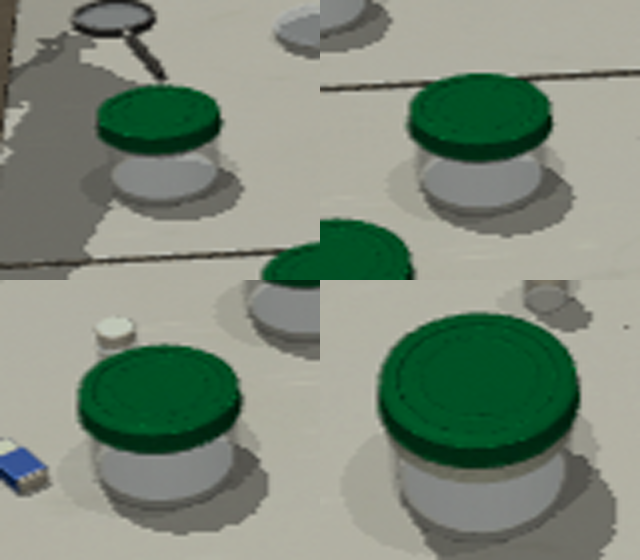

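The fourth jar, at side (263,322), shows the band under its lid. The triangulation also puts its lid about 16 mm high, so it is the open one, with its lid top near (506,-387,85). I'm moving toward it high up, with the fingers shut, while turning the tool along with the base.

```bash
python3 -m crank '[-1,-1,-1,0,1, -1,-3,-3,0,4, -1,-5.5,-5.5,0,8, -1,-8,-8,0,12, -1,-10.5,-10.5,0,16, -1,-13,-13,0,20, -1,-15.5,-15.5,0,24, -1,-18,-18,0,28, -1,-20.5,-20.5,0,32, -1,-23,-23,0,36, -1,-25.5,-25.5,0,39, -1,-28,-28,0,42, -1,-30.5,-30.5,0,45, -1,-32.5,-32.5,0,48, -1,-34.5,-34,0,50, -1,-35.5,-35,0,50, -1,-35.5,-35,0,50, -1,-35.5,-35,0,50]' 20
cat >m.py <<'E'
from bench import bot
import sys
from scipy.spatial.transform import Rotation as R
s=bot.state();r=R.from_quat(s['ee_rot'])
t=[float(v) for v in sys.argv[1:4]]
print(s['time'],s['ee_pos'].round(1) if hasattr(s['ee_pos'],'round') else s['ee_pos'],s['joint_pos'],s['width'],s['wrist_force'])
print('shift cm',(r.inv().apply([a-b for a,b in zip(t,s['ee_pos'])])/10).round(2),r.as_matrix().round(3).tolist())
E
python3 m.py 506 -387 250
```

```text
time: 1.65
ee_pos: [440.9, 84.5, 250.2]
ee_rot: [0.622, 0.783, -0.0, -0.0]
wrist_force: [-0.2, 1.3, -0.9]
width: -0.5
finger_force: 0.0
1.65 [440.9  84.5 250.2] [-0.67141887  0.14081012  0.41458547  2.00523155 -0.06703078  1.00862861
  0.00288164] -0.4900873145377611 [-0.16121558  1.25088068 -0.92064197]
shift cm [-4.74e+01 -4.29e+00  2.00e-02] [[-0.226, 0.974, -0.0], [0.974, 0.226, 0.0], [0.0, -0.0, -1.0]]
```

```bash
python3 -m crank '[-1,-1.5,-0.1,0,1, -1,-4,-0.4,0,4, -1,-7,-0.6,0,8, -1,-10.5,-1,0,12, -1,-14,-1.3,0,16, -1,-17.5,-1.6,0,20, -1,-21,-1.9,0,24, -1,-24.5,-2.2,0,28, -1,-28,-2.5,0,32, -1,-31.5,-2.9,0,36, -1,-35,-3.2,0,39, -1,-38.5,-3.5,0,42, -1,-42,-3.8,0,45, -1,-44.5,-4,0,48, -1,-46.5,-4.2,0,50, -1,-47.4,-4.3,0,50, -1,-47.4,-4.3,0,50, -1,-47.4,-4.3,0,50, -1,-47.4,-4.3,0,50]'
python3 - <<'E'
from bench import bot
import cv2,numpy as np
from scipy.spatial.transform import Rotation as R
from h import *
s=bot.state();w=bot.read_camera('wrist')
cv2.imwrite('pics/w1.png',w['frame'][:,:,::-1])
T=np.eye(4);T[:3,:3]=R.from_quat(s['ee_rot']).as_matrix();T[:3,3]=s['ee_pos']
C=np.linalg.inv(T@np.array(w['mount']));w['R']=C[:3,:3];w['t']=C[:3,3]
print(np.round(s['ee_pos'],1))
for b,c in greens(w['frame']):print(b,c,onplane(w,c,86).round(1),onplane(w,b[:2]+b[2:4]/2,86).round(1))
np.save('tip.npy',proj(w,T[:3,3]+[0,0,-19]));print(np.load('tip.npy'))
E
```

```text
time: 3.23
ee_pos: [507.3, -384.5, 250.1]
ee_rot: [0.894, 0.448, 0.0, -0.001]
wrist_force: [-0.5, 0.1, 0.7]
width: 0.1
finger_force: 0.0
[ 507.3 -384.5  250.1]
[  28    0  103   78 6318] [79.68993352 33.55998734] [ 455.7 -164.9] [ 452.5 -167.8]
[ 240  163   75   68 2764] [279.31801737 195.09334298] [ 508.7 -382.6] [ 506.1 -383.1]
[424 258  84  54 611] [466.74631751 284.12111293] [ 611.3 -580.8] [ 610.2 -581.3]
[279.06926245 260.88624259]
```

View pics/w1.png

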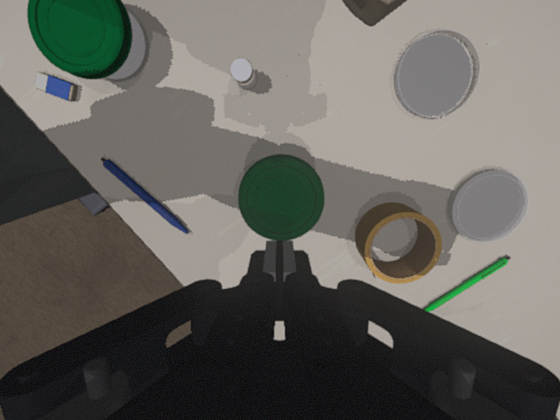

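The wrist view shows the lid centred at about (281,197), which is around (506,-385). The tool is already within 3 mm of its axis, so I'm descending.

```bash
python3 -m crank '[-1,0,0,1,0, -1,0,0,3,0, -1,0,0,5.5,0, -1,0,0,8,0, -1,0,0,10,0, -1,0,0,11.5,0, -1,0,0,12.5,0, -1,0,0,13,0, -1,0,0,13.3,0, -1,0,0,13.5,0, -1,0,0,13.5,0, -1,0,0,13.5,0, -1,0,0,13.5,0, -1,0,0,13.5,0]'
```

```text
time: 4.45
ee_pos: [507.0, -386.7, 115.9]
ee_rot: [0.894, 0.447, 0.0, 0.0]
wrist_force: [0.4, 0.6, -1.6]
width: 0.1
finger_force: 0.0
```

```bash
python3 -m crank '[-1,0,0,0.15,0, -1,0,0,0.3,0, -1,0,0,0.45,0, -1,0,0,0.6,0, -1,0,0,0.75,0, -1,0,0,0.9,0, -1,0,0,1.05,0, -1,0,0,1.2,0, -1,0,0,1.35,0, -1,0,0,1.5,0, -1,0,0,1.6,0, -1,0,0,1.7,0, -1,0,0,1.8,0, -1,0,0,1.9,0, -1,0,0,2,0, -1,0,0,2.1,0, -1,0,0,2.1,0, -1,0,0,2.1,0]'
```

```text
time: 5.95
ee_pos: [506.8, -386.4, 94.2]
ee_rot: [0.894, 0.447, -0.0, -0.0]
wrist_force: [-0.3, 0.2, -1.1]
width: -0.0
finger_force: 0.0
```

```bash
python3 -m crank '[-1,0,0,0.07,0, -1,0,0,0.14,0, -1,0,0,0.21,0, -1,0,0,0.28,0, -1,0,0,0.35,0, -1,0,0,0.42,0, -1,0,0,0.5,0, -1,0,0,0.5,0, -1,0,0,0.5,0]'
```

```text
time: 6.7
ee_pos: [506.7, -386.3, 89.1]
ee_rot: [0.894, 0.447, -0.0, -0.0]
wrist_force: [0.7, 1.0, -0.0]
width: -0.2
finger_force: 0.0
```

```bash
python3 -m crank '[-1,0,0,0.04,0, -1,0,0,0.08,0, -1,0,0,0.12,0, -1,0,0,0.12,0]'; python3 -m crank '[-1,0,0,0.03,0, -1,0,0,0.06,0, -1,0,0,0.06,0]'
python3 - <<'E'
from bench import bot
import cv2
f=bot.read_camera('side')['frame'][:,:,::-1]
cv2.imwrite('pics/s2.png',cv2.resize(f[270:380,200:330],(650,550),interpolation=cv2.INTER_CUBIC))
E
```

```text
time: 7.03
ee_pos: [506.7, -386.4, 88.3]
ee_rot: [0.894, 0.447, 0.0, -0.0]
wrist_force: [-0.1, 1.5, 3.6]
width: 0.2
finger_force: 1.9
time: 7.28
ee_pos: [506.8, -386.5, 88.3]
ee_rot: [0.894, 0.447, 0.0, -0.0]
wrist_force: [-2.7, 3.1, 9.9]
width: -0.2
finger_force: 4.9
```

View pics/s2.png

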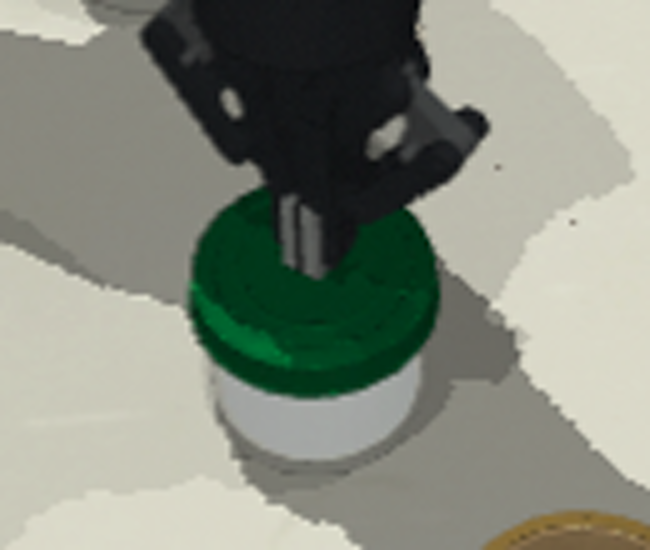

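The picture shows the lid down with the band hidden and the fingertips at its middle. The tip is at 69 mm and the force is 10 N, so the lid is on the hard stop. I'll hold it there for more than 2 s.

```bash
python3 -m crank '[-1,0,0,0,0, -1,0,0,0,0, -1,0,0,0,0, -1,0,0,0,0, -1,0,0,0,0, -1,0,0,0,0, -1,0,0,0,0, -1,0,0,0,0, -1,0,0,0,0, -1,0,0,0,0, -1,0,0,0,0, -1,0,0,0,0, -1,0,0,0,0, -1,0,0,0,0]';python3 -m crank '[-1,0,0,0,0, -1,0,0,0,0, -1,0,0,0,0, -1,0,0,0,0, -1,0,0,0,0, -1,0,0,0,0, -1,0,0,0,0, -1,0,0,0,0, -1,0,0,0,0, -1,0,0,0,0, -1,0,0,0,0, -1,0,0,0,0, -1,0,0,0,0, -1,0,0,0,0]'
```

```text
time: 8.5
ee_pos: [506.8, -386.4, 88.2]
ee_rot: [0.894, 0.447, 0.0, -0.0]
wrist_force: [-3.1, 1.8, 8.8]
width: 0.0
finger_force: 4.8
time: 9.67
ee_pos: [506.8, -386.4, 88.2]
ee_rot: [0.894, 0.447, 0.0, -0.0]
wrist_force: [-2.9, 2.8, 9.6]
width: 0.3
finger_force: 4.8
```

Held for 2.4 s. Withdrawing straight up.

```bash
python3 -m crank '[-1,0,0,-0.1,0, -1,0,0,-0.3,0, -1,0,0,-0.6,0, -1,0,0,-1.5,0, -1,0,0,-3,0, -1,0,0,-5,0, -1,0,0,-7.5,0, -1,0,0,-10,0, -1,0,0,-12,0, -1,0,0,-13,0, -1,0,0,-13,0, -1,0,0,-13,0, -1,0,0,-13,0, -1,0,0,-13,0]'
python3 - <<'E'
from bench import bot
import cv2
f=bot.read_camera('side')['frame'][:,:,::-1]
cv2.imwrite('pics/s3.png',f)
E
```

```text
time: 10.83
ee_pos: [506.3, -385.8, 216.0]
ee_rot: [0.894, 0.447, -0.001, -0.001]
wrist_force: [0.5, -1.0, -0.5]
width: 0.1
finger_force: 0.0
```

View pics/s3.png

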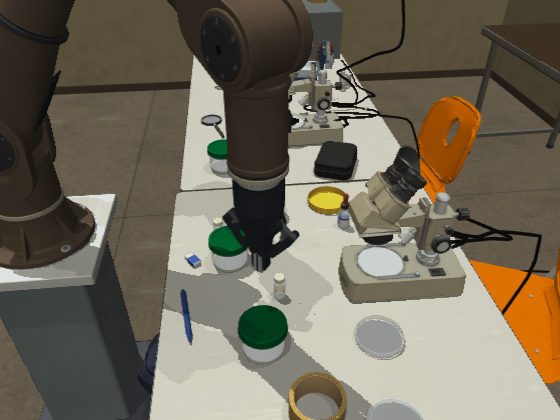

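The jar at (263,330) stands in place with its lid home and no band showing. The gripper is clear, and the other things I can see are where they were; the jar that was at (266,203) is behind the arm.

```bash
python3 -c "
from bench import bot
print(bot.hand_in())"
```

```text
the job is handed in; nothing more can be done
None
```

I pressed the proud lid fully home, held it there for about 2.4 s at roughly 10 N, withdrew straight up and handed the job in; no verdict was returned.

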